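# Cap the work rest, set its leg to the mark and clamp it

### The job

Hang the orange U-shaped cap over the steel crossbar of the work rest and let go of it. Then, with the red cam lever still open, push the black hand plate to slide the leg out until its yellow pointer is level with the red mark; hold it there against the return spring for a moment and squeeze the red lever shut against the grey neck between the fingers. The job finishes while holding: keep neck and lever squeezed, the leg at the mark and the cap on the bar, and do not let go; leave the red screwdriver and the tape roll alone.

Things in the scene. Friction and masses are not known exactly. Their poses are not given: they have to be found in the camera images.
- cap_center (a point): Centre (half-way up) of the loose orange U-shaped cap, an upside-down channel standing on its two legs. 60 long (own x), 36 wide (own y), 42 high (own z, up); crown 8 thick, legs 6 thick, the slot between them 24 wide and 34 deep, open below and at both ends. About 0.09 kg. Grasp it from above across its 36 mm width.
- rest: The work rest, fixed to the bench: white bed 110 wide (own x -65 to +45) and 360 long (own y -75 to +285), 8 thick, with a blue housing 60 wide, 66 high at own y -65 to +65. Origin on the bench under the housing's centre; z up; the leg slides out along own +y. To its right (-y) stands a fixed key machine 305 high with a screen above: keep clear.
- bar_mid (a point): Middle of the axis (100 above the bench) of the steel crossbar on the leg's outer end: 12 in diameter, 120 long along own x (axes as the rest), end balls 18. A riser 10 thick (y), 16 wide, carries its middle from below and fits in the cap's slot. The cap hangs with its length along the bar, crown on the bar, its centre 7 below the axis. Moves with the leg.
- neck_grip (a point): Grasp point of the leg: middle of grey neck plus shut red lever (22.5 across x together), 85 above the bench, axes as the rest. From here: neck x -3 to +11, y -31 to +24, top z +20; shut lever x -11.5 to -3.5. Inner face of the black hand plate (108 across x, centred here, z -36 to +20) is at y +24; fingers astride neck and lever push it in +y to slide the leg out. Moves with the leg.
- lever_tip (a point): Tip of the red cam lever, 80 above the bench, mid-thickness; lever 8 thick, 36 high. Its upright pivot is 42 from the tip, at the end nearer the blue housing; when open the tip stands 13 to 17 out from its shut place, to the rest's -x. Moves with the leg.
- lever (a joint): Angle of the cam lever: 0 = shut flat against the neck, 0.42 rad = fully open. Starts 0.33 to 0.41. It stays where it is left; about 2 N at the tip moves it. Squeezing tip and neck together between two fingers shuts it.
- leg (a joint): Travel of the sliding leg (m): 0 = fully in (start), grows as it slides out along the rest's +y, stop at 0.115. A return spring pulls it in with about 3 N at 0 and 5 N at 0.1; it goes back when not held. The shut lever does not by itself hold the leg, as the cam is not yet tightened.
- leg_pointer (a point): Foot of the yellow pointer below the hand plate, 10 above the bench; moves with the leg (axes as the rest).
- mark_line (a point): Middle of the upright of the fixed red mark on the bed's scale, beside the pointer's path; same axes as the rest. The leg is at the mark when pointer and mark have the same own y. The mark needs 45 to 95 mm of travel; it is 22 high and out of the way of fingers that stay above the bed.
- cap: The cap itself; origin under its centre, on the bench at the start.
- screwdriver_red: Red-handled screwdriver, 176 long, lying in front; leave it alone.
- tape_1: Roll of tape, 96 across, 25 high, lying at the left; leave it alone.
There are look-alikes about, which are no part of the job. There is more than one size of the cap; the job needs the smaller.

How it is judged:
By the outcome, as a careful person would: the job done as asked, in the order asked, and still so for the second after the job is handed in, while the arm keeps its last pose, push and grip.
It also fails if it takes over 51 s, if anything falls off the work surface, if the arm or the gripper's body presses on something with over 40 N, if the wrist force passes 120 N, or if a joint passes its speed limit or range.

### The arm

A 6-joint arm with a two-finger parallel gripper is mounted at the origin on a cart in front of the work surface, level with it; the furniture and walls round the work are solid. World frame = base frame: x ahead of the robot, y to its left, z up, the work surface at z = 0. Lengths are in mm, angles in rad, forces in N, time in s.
With the tool pointing down it reaches from about 375 to 925 mm from the base axis. Payload 5.7 kg.
Tool frame: the origin (TCP) lies at the very end of the fingers, on their centre line; the grasp point (between the pads) lies 19 mm behind it; z points along the fingers, y is the line along which they close (so a half turn about z gives the same grasp; the last joint's range is limited). The gripper opens to 85 mm and grips with 20 to 120 N. Pads are 22 mm wide; open, the fingers measure 114 mm over their backs; the gripper's body (76 mm by 85 mm) begins 54 mm behind the grasp point. The pads swing forward as they close: fully open they stand 13 mm farther back than shut.
Start: joints at [-0.115, 0.359, 1.51, -0, 1.272, -0.115], TCP at [599.969, -0.004, 231.267] pointing down, gripper open.
Joint ranges: [-2.97, 2.97], [-1.01, 2.36], [0.21, 2.38], [-0.96, 4.11], [0.2, 2.71], [-2.98, 2.98]. Speed limits (rad/s): [2.39, 2.39, 3.14, 3.14, 3.14, 3.14].

### API

Orientations are given as a unit quaternion [x, y, z, w].
In Python, from plant import sense, imaging, bot gives the robot as it stands.
- The arm moves only by the tool drive_tool, never from a script. Its argument "motion" is one flat list of numbers, 7 for each row, row after row: the shift along the tool's x, y, z scaled (see below), then the turn, a rotation vector about the tool's x, y, z scaled (see below), then the closure, from 0 (fully open) to 1 (shut). In form: [x, y, z, wx, wy, wz, grip, x, y, z, wx, wy, wz, grip, ...]. A call has 1 to 8 rows; each row is the pose to reach, as a shift and turn from the pose commanded when the call began, along the tool's axes at that moment, turning the shorter way round; what a row does not reach only later rows make up. The controller multiplies each number of a shift by 50 cm and each number of a turn by 2 pi rad. A row lasts 1/12 s, in which the tool goes at most 41.7 mm and 7.16 degrees, less where a joint would pass 70% of its speed; a pose out of reach is approached as far as the arm can. A call with a number of a shift or a turn outside -1 to 1 is refused whole. A call with a gripper value outside its range is refused whole. The fingers move at their own pace and stop on an object; "force" is the grip in N (left out, the last holds). Time passes only in rows, so rows that repeat a pose let the fingers close. It gives the time, the measured TCP pose, the force, the opening and the grip force at its end, in the units of the state.
- sense(): the state, without advancing time (a new reading comes with each control period).
- imaging.snapshot(name): name is "scene" or "side" or "wrist"; returns a dict with "img" (384x512x3 uint8, red, green, blue), "fx", "fy", "cx", "cy" (pixels), "eye" and "attitude" of the camera in the world. Camera axes: x right, y up, looking along -z (the intrinsics and any distortion apply to the point x, -y, -z); pixel columns grow to the right and rows downward; lengths in mm; the calibration is good to about 2 mm. A picture is of the moment at which its call begins. There is no depth.
- bot.finish_job(): hands the job in; it is judged then, once.
The state is a dict: "time_s": time; "qpos": joint angles; "qd": joint speeds; "joint_torque": joint torques, N m; "position": TCP position; "eef_rot": TCP orientation; "wrist_force": force on the tool from outside, world axes, zero at the start; "moment": the same for the moment, N m; "width": opening from 0.0 (shut) to 1.0 (fully open); "grip_force": force on a finger pad.
Only numpy, scipy, OpenCV 4.12 (cv2) and the standard library are available. Lean on these libraries where they do the work, as an engineer would, in place of code of your own. Each camera call takes 0.05 s, during which the arm holds its last target. There are 200 camera calls.

## Working session

There is one attempt and no reset: what is moved stays moved. The work goes in short steps, Python scripts to look and compute and a tool call to move; the robot and the scene stay as the last step left them, time stands still between calls to the robot, and variables do not carry over. Pictures are saved under pics/ and viewed, at most 10 in all, crops included, and the job is handed in when it is done.

Besides the shell and the picture viewer there is one more tool, called after "Request:" as name(argument=value, ...) on one line, values as JSON. drive_tool: Moves the arm, as the interface text tells. Its arguments: {"type":"object","properties":{"motion":{"type":"array","items":{"type":"number"}},"force":{"type":"number"}},"required":["motion"]}

```bash
mkdir -p pics; ls; cat > h.py <<'E'
import numpy as np, cv2
from plant import sense, imaging, bot
from scipy.spatial.transform import Rotation as R
def snap(n,f=None):
    s=imaging.snapshot(n)
    if f: cv2.imwrite('pics/'+f,s['img'][:,:,::-1])
    return s
def rot(s):
    a=np.array(s['attitude'],float)
    return a if a.shape==(3,3) else R.from_quat(a).as_matrix()
def ray(s,u,v):
    d=np.array([(u-s['cx'])/s['fx'],-(v-s['cy'])/s['fy'],-1.])
    return rot(s)@d
def atz(s,u,v,z):
    e=np.array(s['eye'],float);d=ray(s,u,v);return e+d*(z-e[2])/d[2]
def proj(s,p):
    c=rot(s).T@(np.array(p,float)-np.array(s['eye'],float))
    return s['cx']+s['fx']*c[0]/-c[2], s['cy']-s['fy']*c[1]/-c[2]
def tri(obs):
    A=0;b=0
    for s,u,v in obs:
        d=ray(s,u,v);d/=np.linalg.norm(d);P=np.eye(3)-np.outer(d,d);A=A+P;b=b+P@np.array(s['eye'],float)
    return np.linalg.solve(A,b)
E
python3 - <<'E'
from h import *
import pickle
S={n:snap(n) for n in("scene","side","wrist")}
pickle.dump(S,open('S0.pkl','wb'))
for n,s in S.items(): print(n,{k:np.round(v,3).tolist() for k,v in s.items() if k!='img'})
for n in S: cv2.imwrite(f'pics/{n}0.png',cv2.resize(S[n]['img'][:,:,::-1],(800,600),interpolation=cv2.INTER_CUBIC))
print(sense())
E
```

```text
pics
scene {'fx': 360.073, 'fy': 360.073, 'cx': 259.357, 'cy': 195.261, 'eye': [45.718, -369.338, 644.6], 'attitude': [0.371, -0.19, -0.398, 0.818]}
side {'fx': 471.853, 'fy': 471.853, 'cx': 263.691, 'cy': 196.546, 'eye': [309.745, 812.345, 557.023], 'attitude': [-0.075, 0.498, 0.853, -0.136]}
wrist {'fx': 309.0, 'fy': 309.0, 'cx': 260.497, 'cy': 194.377, 'eye': [599.292, 78.155, 373.799], 'attitude': [-0.152, 0.0, -0.0, 0.988]}
{'time_s': 0.15, 'qpos': array([-1.15091151e-01,  3.59377849e-01,  1.51119812e+00, -1.34321241e-05,
        1.27250573e+00, -1.15103171e-01]), 'qd': array([-0.00063677, -0.00088328, -0.00404464,  0.00109119,  0.00088368,
       -0.00146165]), 'joint_torque': array([ 1.72794025e-04, -5.28028965e+01, -2.78930157e+01, -4.07995576e-04,
        8.21093854e-03, -1.54210170e-05]), 'position': array([5.99464481e+02, 5.47325136e-02, 2.30618446e+02]), 'eef_rot': array([ 7.07100936e-01,  7.07112234e-01, -4.67543551e-04, -5.79447296e-04]), 'wrist_force': array([ 0.14386125, -0.93806965,  1.25151506]), 'moment': array([-0.00829286,  0.00556478,  0.02814752]), 'grip_force': 0.0, 'width': 0.9930506447639796}
```

View pics/scene0.png

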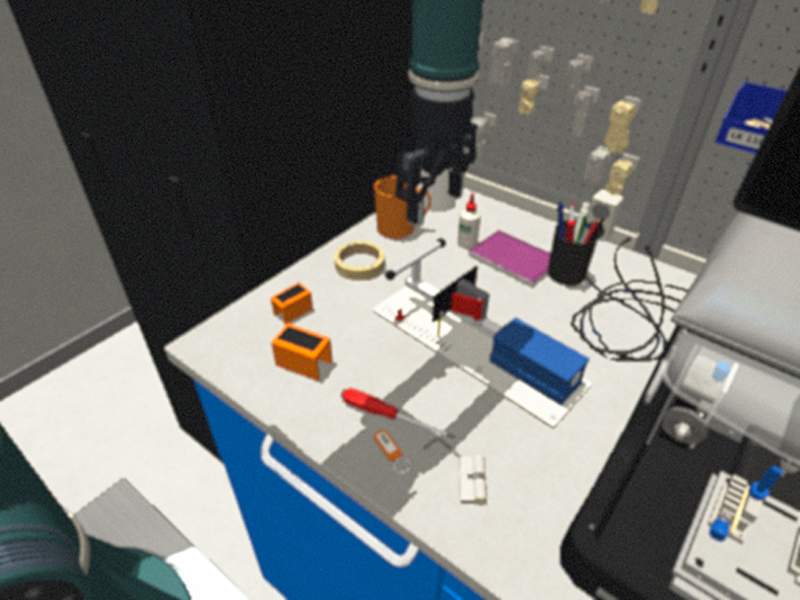

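View pics/side0.png

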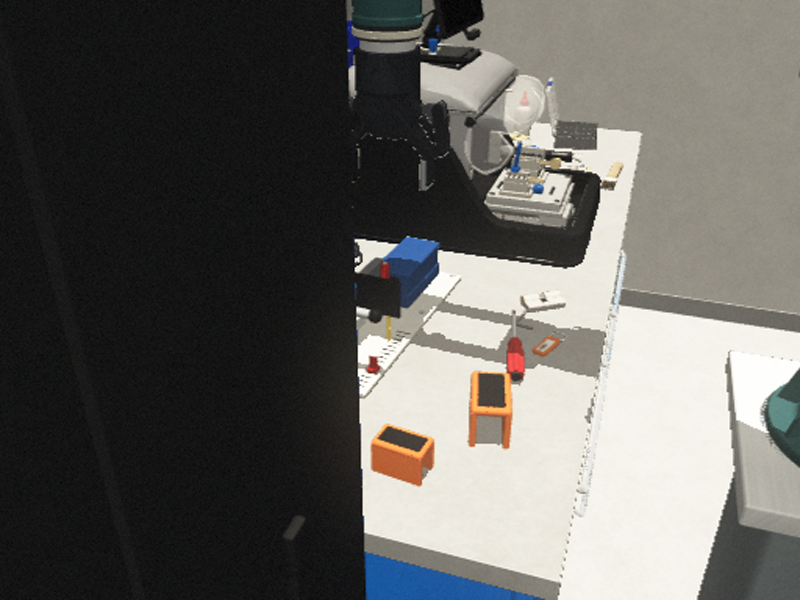

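View pics/wrist0.png

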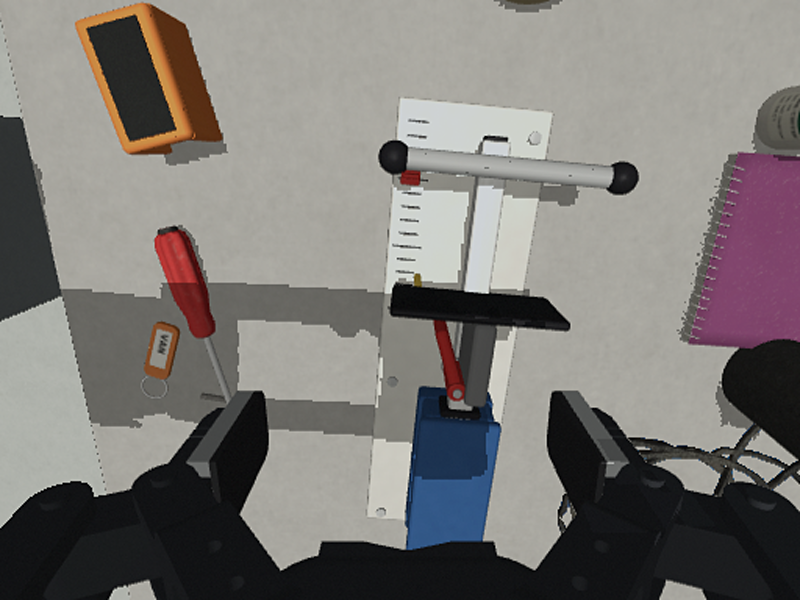

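The wrist view shows the bar balls at (395,157) and (622,178), the red mark at (410,178) and the pointer at (418,280). The hand plate's upper edge runs from (393,285) to (568,325), and the lever runs from its tip at about (438,322) to its pivot at (457,393). There are two orange caps, and the smaller one seems to be the left one in the side view at (403,455). I'll enlarge them.

```bash
python3 - <<'E'
from h import *
import pickle
S=pickle.load(open('S0.pkl','rb'))
a=S['side']['img'][230:315,230:335,::-1]; b=S['scene']['img'][175:250,165:220,::-1]
a=cv2.resize(a,None,fx=5,fy=5,interpolation=cv2.INTER_CUBIC);b=cv2.resize(b,None,fx=5,fy=5,interpolation=cv2.INTER_CUBIC)
o=np.zeros((600,800,3),np.uint8);o[:a.shape[0],:a.shape[1]]=a;o[:b.shape[0],525:]=b
cv2.imwrite('pics/c.png',o)
w=S['wrist'];k=.64
P=lambda u,v,z:np.round(atz(w,u*k,v*k,z),1)
print('balls',P(395,157,100),P(622,178,100))
print('bed far',P(400,97,8),P(553,112,8),'near left',P(368,516,8))
print('mark',P(410,178,30),P(410,170,30),'ptr',P(418,278,12))
print('plate top',P(393,285,105),P(570,328,105),P(393,317,105))
print('tip',P(438,322,98),'piv',P(457,393,98))
E
```

```text
balls [592.7  75.5 100. ] [717.4  64.4 100. ]
bed far [594.3 114.8   8. ] [702.3 105.    8. ] near left [ 563.2 -242.     8. ]
mark [601.3  60.9  30. ] [601.3  66.3  30. ] ptr [607.7 -14.8  12. ]
plate top [591.2   4.9 105. ] [695.9 -21.5 105. ] [591.  -14.6 105. ]
tip [618.  -20.2  98. ] piv [631.  -68.1  98. ]
```

View pics/c.png

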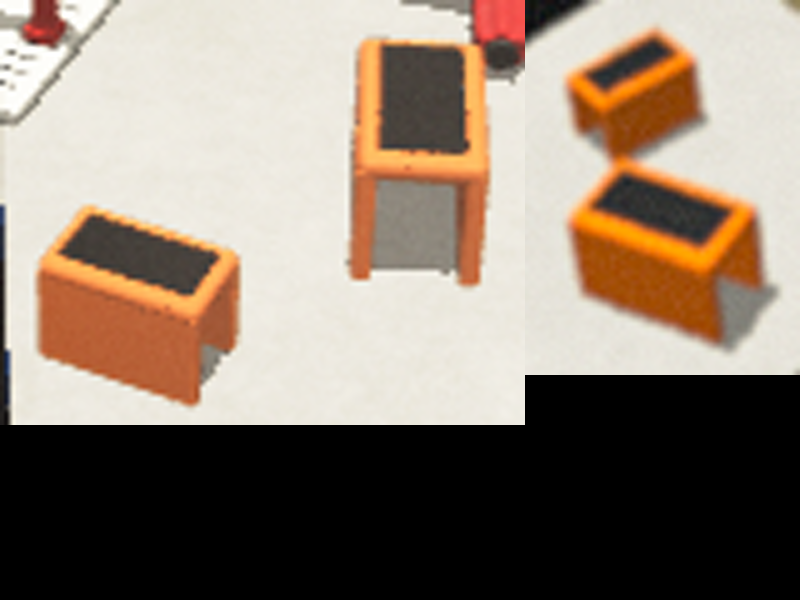

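The left cap's top in the side crop has corners (88,208), (238,250), (195,315) and (40,262). In the scene crop the same cap has corners (655,30), (695,62), (612,108) and (568,82).

```bash
python3 - <<'E'
from h import *
import pickle
S=pickle.load(open('S0.pkl','rb'))
def q(n,pts,ox,oy,z):
    P=np.array([atz(S[n],ox+u/5,oy+v/5,z)[:2] for u,v in pts])
    L=[np.linalg.norm(P[i]-P[i-3]) for i in range(4)]
    d=(P[1]-P[0]+P[2]-P[3])
    print(n,z,P.mean(0).round(1),np.round(L,1),'long dir',np.arctan2(d[1],d[0]).round(3), P.round(0).tolist())
q('side',[(88,208),(238,250),(195,315),(40,262)],230,230,42)
q('scene',[(130,29),(43,82),(87,108),(170,62)],165,175,42)
q('side',[(358,42),(483,42),(485,175),(358,170)],230,230,42)
E
```

```text
side 42 [505.5 223.6] [55.9 36.1 57.9 32.6] long dir 3.017 [[531.0, 204.0], [475.0, 209.0], [479.0, 245.0], [536.0, 236.0]]
scene 42 [505.4 214.3] [58.9 32.7 52.9 36.9] long dir 3.055 [[536.0, 230.0], [478.0, 233.0], [478.0, 200.0], [530.0, 194.0]]
side 42 [434.6 108.1] [48.1 83.2 44.8 80. ] long dir -2.85 [[466.0, 76.0], [421.0, 61.0], [404.0, 142.0], [447.0, 154.0]]
```

The left cap's top measures about 60 x 36, so it is the small one. Its centre is near (505.5, 219) and its long axis yaw is about -0.11. The rest's yaw is about -0.087 and bar_mid is about (655, 70). Moving above the cap.

Request:
drive_tool(motion=[0.438,-0.188,0.14,0,0,0.13,0,0.438,-0.188,0.14,0,0,0.13,0,0.438,-0.188,0.14,0,0,0.13,0,0.438,-0.188,0.14,0,0,0.13,0,0.438,-0.188,0.14,0,0,0.13,0,0.438,-0.188,0.14,0,0,0.13,0,0.438,-0.188,0.14,0,0,0.13,0,0.438,-0.188,0.14,0,0,0.13,0], force=40)

```text
time_s: 0.82
position: [503.4, 221.1, 160.0]
eef_rot: [0.93, 0.368, -0.002, -0.0]
wrist_force: [0.1, -0.4, -0.3]
width: 1.0
grip_force: 0.0
```

Request:
drive_tool(motion=[0,0,0,0,0,0.137,0,0,0,0,0,0,0.137,0,0,0,0,0,0,0.137,0,0,0,0,0,0,0.137,0,0,0,0,0,0,0.137,0,0,0,0,0,0,0.137,0,0,0,0,0,0,0.137,0,0,0,0,0,0,0.137,0])

```text
time_s: 1.48
position: [506.9, 217.9, 161.6]
eef_rot: [0.999, -0.054, 0.0, 0.0]
wrist_force: [-0.5, -0.4, 0.8]
width: 0.999
grip_force: 0.0
```

```bash
python3 - <<'E'
from h import *
import pickle
s=snap('wrist');pickle.dump(s,open('S1.pkl','wb'))
cv2.imwrite('pics/w1.png',cv2.resize(s['img'][:,:,::-1],(800,600),interpolation=cv2.INTER_CUBIC))
x=sense();print(x['position'],R.from_quat(x['eef_rot']).as_matrix().round(3),x['qpos'],x['time_s'])
E
```

```text
[506.81048375 217.97160557 161.56893007] [[ 0.995 -0.103  0.001]
 [-0.103 -0.995 -0.   ]
 [ 0.001  0.    -1.   ]] [ 2.81229388e-01  3.64093508e-01  1.69734148e+00 -4.56587843e-04
  1.07962176e+00  1.95549029e+00] 1.5333
```

View pics/w1.png

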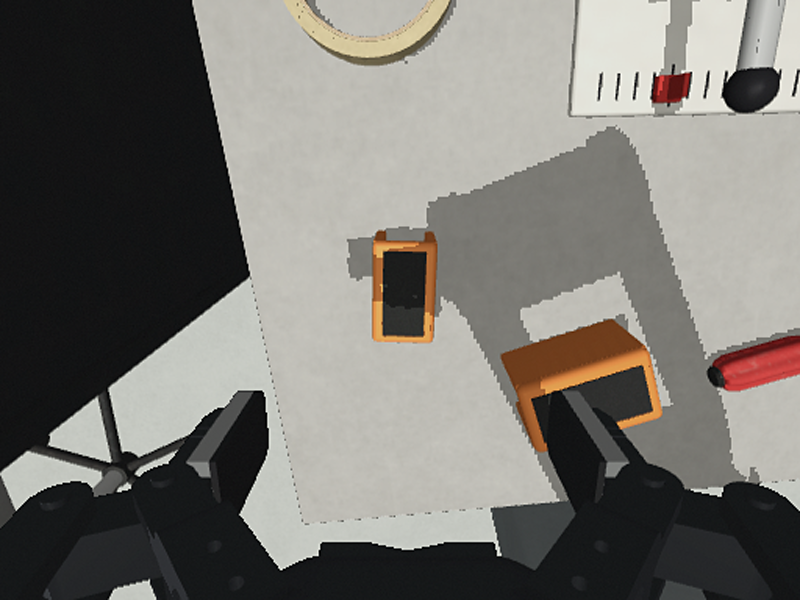

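The cap's top is at corners (376,241), (436,241), (434,341) and (373,341), aligned with the tool. The large cap's nearest bottom corner is at about (502,355) to (540,450), and its top corner is at (645,365).

```bash
python3 - <<'E'
from h import *
import pickle
s=pickle.load(open('S1.pkl','rb'));k=.64
M=R.from_quat(sense()['eef_rot']).as_matrix();p=sense()['position']
T=lambda X:(M.T@(X-p)).round(1)
P=np.array([atz(s,u*k,v*k,42) for u,v in[(376,241),(436,241),(434,341),(373,341)]])
print(P.round(1),P.mean(0),T(P.mean(0)))
d=P[0]+P[1]-P[2]-P[3];print(np.arctan2(d[1],d[0]),[np.linalg.norm(P[i]-P[i-1]) for i in range(4)])
for z in(0,56): print('big',z,T(atz(s,502*k,355*k,z)),T(atz(s,540*k,450*k,z)),T(atz(s,530*k,392*k,z)))
print('mark top',atz(s,672*k,80*k,30))
print('ball',atz(s,752*k,88*k,100), 'bed corner',atz(s,570*k,114*k,8))
E
```

```text
[[538.8 232.8  42. ]
 [535.3 200.1  42. ]
 [476.8 206.6  42. ]
 [480.7 242.1  42. ]] [507.90205391 220.41947246  42.        ] [  0.8  -2.6 119.6]
-0.1342905466385436 [np.float64(58.89179825879191), np.float64(32.8924240124957), np.float64(58.82955803785793), np.float64(35.64816416593889)]
big 0 [-56.1  63.4 161.5] [-131.4   95.2  161.5] [-84.3  84.6 161.5]
big 56 [-31.8  51.6 105.6] [-93.3  77.5 105.5] [-54.8  68.9 105.5]
mark top [603.90282323  69.59548919  30.        ]
ball [592.18304624  74.41860094 100.        ] bed corner [593.88965538 115.55079151   8.        ]
```

Request:
drive_tool(motion=[0.002,-0.005,0.08,0,0,0.003,0.2,0.002,-0.005,0.16,0,0,0.003,0.2,0.002,-0.005,0.22,0,0,0.003,0.2,0.002,-0.005,0.27,0,0,0.003,0.2,0.002,-0.005,0.306,0,0,0.003,0.2,0.002,-0.005,0.306,0,0,0.003,0.2,0.002,-0.005,0.306,0,0,0.003,1,0.002,-0.005,0.306,0,0,0.003,1], force=40)

```text
time_s: 2.2
position: [508.3, 221.4, 9.3]
eef_rot: [0.998, -0.062, 0.001, -0.0]
wrist_force: [0.7, -0.8, 0.3]
width: 0.525
grip_force: 0.0
```

Request:
drive_tool(motion=[0,0,0,0,0,0,1,0,0,0,0,0,0,1,0,0,0,0,0,0,1,0,0,0,0,0,0,1])

```text
time_s: 2.53
position: [508.6, 221.7, 9.9]
eef_rot: [0.998, -0.062, 0.001, -0.0]
wrist_force: [-0.5, 0.0, 7.2]
width: 0.411
grip_force: 40.9
```

Request:
drive_tool(motion=[0,0,-0.07,0,0,0,1,0,0,-0.15,0,0,0,1,0,0,-0.23,0,0,0,1,0,0,-0.3,0,0,0,1,0.05,0.04,-0.3,0,0,-0.002,1,0.11,0.09,-0.3,0,0,-0.006,1,0.17,0.137,-0.3,0,0,-0.006,1,0.22,0.177,-0.3,0,0,-0.006,1])

```text
time_s: 3.2
position: [607.0, 118.3, 159.6]
eef_rot: [0.999, -0.043, 0.001, 0.0]
wrist_force: [0.3, -0.2, -0.8]
width: 0.418
grip_force: 40.4
```

Request:
drive_tool(motion=[0.05,0.04,0,0,0,0,1,0.09,0.072,0,0,0,0,1,0.107,0.087,0,0,0,0,1,0.107,0.087,0,0,0,0,1,0.107,0.087,0,0,0,0,1,0.107,0.087,0,0,0,0,1])

```text
time_s: 3.7
position: [653.1, 72.9, 158.1]
eef_rot: [0.999, -0.044, -0.001, -0.0]
wrist_force: [-0.4, -0.1, -0.5]
width: 0.415
grip_force: 40.4
```

```bash
python3 - <<'E'
from h import *
import pickle
S={n:snap(n) for n in("scene","side","wrist")};pickle.dump(S,open('S2.pkl','wb'))
x=sense();print(x['position'],R.from_quat(x['eef_rot']).as_matrix().round(3)[:2,0],x['time_s'],x['width'],x['grip_force'])
a=S['scene']['img'][120:270,220:370,::-1];a=cv2.resize(a,(400,400),interpolation=cv2.INTER_CUBIC)
b=cv2.resize(S['wrist']['img'][100:,150:450,::-1],(400,379))
o=np.zeros((400,800,3),np.uint8);o[:,:400]=a;o[:379,400:]=b;cv2.imwrite('pics/w2.png',o)
E
```

```text
[653.531283    73.08392248 158.33459314] [ 0.996 -0.086] 3.85 0.41392350497640096 40.42681887745857
```

View pics/w2.png

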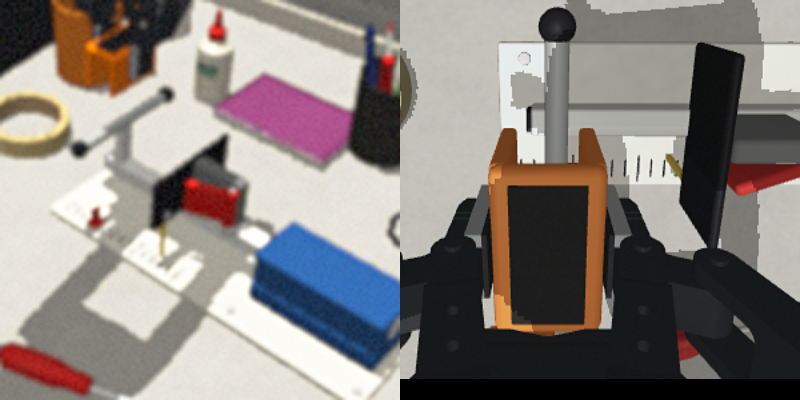

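The cap is held centred above the bar. In the wrist crop the ball is at (557,25) and the bar runs straight down at x≈557. The crown's far edge spans x 492–606 at y≈172, and its near edge spans 494–603 at y≈325.

```bash
python3 - <<'E'
from h import *
import pickle
s=pickle.load(open('S2.pkl','rb'))['wrist'];x=sense()
M=R.from_quat(x['eef_rot']).as_matrix();p=x['position']
f=lambda u,v,z:(lambda X:(X.round(1),(M.T@(X-p)).round(1)))(atz(s,150+(u-400)*.75,100+v*.75,z))
print('ball',f(557,25,100));print('bar',f(557,150,106))
for c in[(492,172),(606,172),(494,325),(603,325)]: print(f(*c,190))
E
```

```text
ball (array([716.2,  64.5, 100. ]), array([63.2,  3.2, 58.3]))
bar (array([655.1,  69.5, 106. ]), array([ 2. ,  3.4, 52.3]))
(array([681.8,  88.5, 190. ]), array([ 26.8, -17.8, -31.7]))
(array([678.9,  55.1, 190. ]), array([ 26.8,  15.7, -31.7]))
(array([626.7,  94.8, 190. ]), array([-28.7, -19.3, -31.6]))
(array([623.5,  58.5, 190. ]), array([-28.7,  17.1, -31.6]))
```

Request:
drive_tool(motion=[0.004,0.008,0,0,0,0,1,0.004,0.008,0.03,0,0,0,1,0.004,0.008,0.065,0,0,0,1,0.004,0.008,0.095,0,0,0,1,0.004,0.008,0.12,0,0,0,1,0.004,0.008,0.138,0,0,0,1,0.004,0.008,0.148,0,0,0,1,0.004,0.008,0.148,0,0,0,1])

```text
time_s: 4.52
position: [655.7, 67.7, 83.1]
eef_rot: [0.999, -0.044, -0.001, 0.0]
wrist_force: [-0.3, 0.5, -0.9]
width: 0.416
grip_force: 40.4
```

```bash
python3 - <<'E'
from h import *
x=sense();print(x['position'],x['wrist_force'],x['width'],x['grip_force'])
s=snap('side');a=cv2.resize(s['img'][120:280,220:330,::-1],(400,582),interpolation=cv2.INTER_CUBIC)
w=snap('wrist');b=cv2.resize(w['img'][100:,150:450,::-1],(400,379))
o=np.zeros((582,800,3),np.uint8);o[:,:400]=a;o[:379,400:]=b;cv2.imwrite('pics/w3.png',o)
E
```

```text
[655.65281315  67.65884676  83.13730637] [-0.25949014  0.50593642 -0.86029696] 0.4161431520118441 40.42645901441574
```

View pics/w3.png

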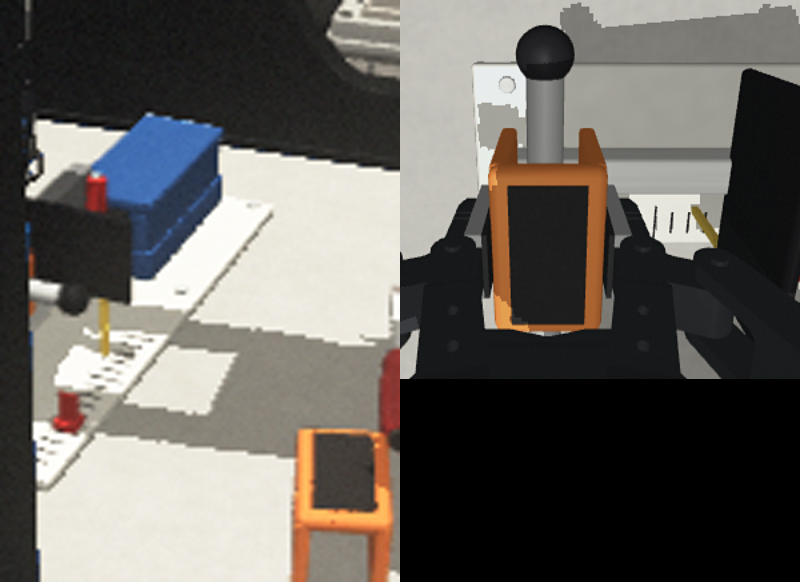

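The bar sits between the cap's legs (wrist crop x 527–565, between legs at about 515 and 582). Nothing is touching yet. I'll lower the last bit, release part-way and rise.

Request:
drive_tool(motion=[0,0,0.003,0,0,0,1,0,0,0.003,0,0,0,0.4,0,0,0.003,0,0,0,0.4,0,0,0.003,0,0,0,0.4,0,0,0.003,0,0,0,0.4,0,0,-0.02,0,0,0,0.4,0,0,-0.06,0,0,0,0.4,0,0,-0.12,0,0,0,0.4])

```text
time_s: 5.28
position: [654.3, 67.6, 143.1]
eef_rot: [0.999, -0.044, -0.003, 0.0]
wrist_force: [0.0, -0.1, 0.8]
width: 0.598
grip_force: 0.0
```

Request:
drive_tool(motion=[0,0,-0.06,0,0,0,0.4,0,0,-0.1,0,0,0,0.4,0,0,-0.1,0,0,0,0.4,0,0,-0.1,0,0,0,0.4])

```text
time_s: 5.62
position: [657.6, 67.6, 196.8]
eef_rot: [0.999, -0.044, 0.002, -0.0]
wrist_force: [-1.6, -2.0, -0.6]
width: 0.601
grip_force: 0.0
```

```bash
python3 - <<'E'
from h import *
import pickle
S={n:snap(n) for n in("scene","wrist")};pickle.dump(S,open('S4.pkl','wb'))
x=sense();print(x['position'],x['time_s'],x['width'],x['qpos'])
a=cv2.resize(S['scene']['img'][120:270,220:370,::-1],(400,400),interpolation=cv2.INTER_CUBIC)
b=cv2.resize(S['wrist']['img'][100:,150:450,::-1],(400,379))
o=np.zeros((400,800,3),np.uint8);o[:,:400]=a;o[:379,400:]=b;cv2.imwrite('pics/w4.png',o)
E
```

```text
[655.70216838  67.62598093 193.92158466] 5.7167 0.6043076584382925 [-1.96167661e-03  4.75662254e-01  1.41577185e+00  3.42691165e-05
  1.25125925e+00  1.65674578e+00]
```

View pics/w4.png

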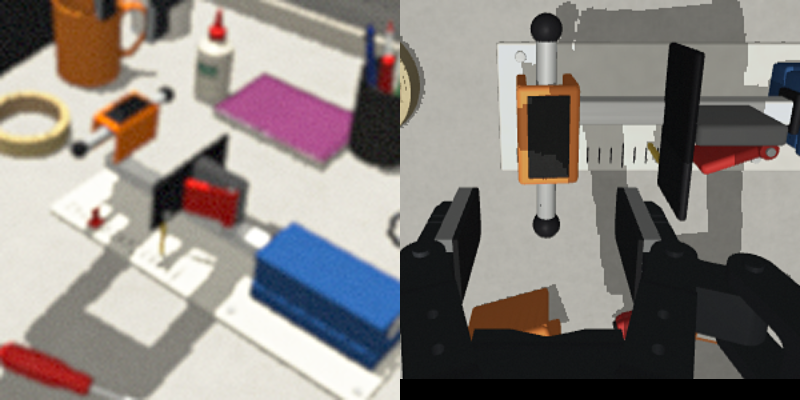

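The cap hangs on the bar with its crown centred at wrist crop (549,130) and both balls visible. The plate's inner top edge runs from (705,52) to (685,220), and the lever is still open, with its tip near (700,172) and pivot at (770,152). I'll locate the neck from the plate edge.

```bash
python3 - <<'E'
from h import *
import pickle
s=pickle.load(open('S4.pkl','rb'))['wrist'];x=sense()
M=R.from_quat(x['eef_rot']).as_matrix();p=x['position'];k=.64
f=lambda u,v,z:atz(s,150+(u-400)*.75,100+v*.75,z).round(1)
a,b=f(705,52,105),f(685,220,105);print('plate',a,b,(a+b)/2)
s0=pickle.load(open('S0.pkl','rb'))['wrist']
g=lambda u,v,z:atz(s0,u*k,v*k,z).round(1)
print('plate0',g(391,316,105),g(568,328,105))
for c in[(697,105),(697,135),(790,137),(765,107)]: print('neck?',f(*c,105))
for c in[(465,403),(487,404),(490,328)]: print('neck0?',g(*c,105))
print('piv',f(770,152,98),g(457,393,98),'tip',f(702,172,98))
print('mark',f(0,0,0) is None, g(410,170,30),'ptr foot',g(418,276,10),f(653,150,10))
E
```

```text
plate [695.3 -23.4 105. ] [589.4 -13.4 105. ] [642.35 -18.4  105.  ]
plate0 [589.8 -14.  105. ] [694.7 -21.5 105. ]
neck? [664.9 -19.5 105. ]
neck? [646.3 -19.9 105. ]
neck? [640.1 -75.4 105. ]
neck? [660.1 -59.2 105. ]
neck0? [635.4 -71.3 105. ]
neck0? [649.2 -72.  105. ]
neck0? [648.4 -21.5 105. ]
piv [628.4 -67.9  98. ] [631.  -68.1  98. ] tip [618.6 -26.   98. ]
mark False [601.3  66.3  30. ] ptr foot [607.7 -13.7  10. ] [601.1 -16.4  10. ]
```

Request:
drive_tool(motion=[-0.016,0.231,0,0,0,-0.13,0.15,-0.016,0.231,0,0,0,-0.13,0.15,-0.016,0.231,0,0,0,-0.13,0.15,-0.016,0.231,0,0,0,-0.13,0.15,-0.016,0.231,0,0,0,-0.13,0.15,-0.016,0.231,0,0,0,-0.13,0.15,-0.016,0.231,0,0,0,-0.13,0.15,-0.016,0.231,0,0,0,-0.13,0.15])

```text
time_s: 6.38
position: [637.1, -46.8, 192.5]
eef_rot: [0.934, 0.357, -0.001, -0.001]
wrist_force: [0.5, 0.0, -0.2]
width: 0.85
grip_force: 0.0
```

Request:
drive_tool(motion=[0,0,0.05,0,0,-0.12,0.15,0,0,0.05,0,0,-0.12,0.15,0,0,0.05,0,0,-0.12,0.15,0,0,0.05,0,0,-0.12,0.15,0,0,0.05,0,0,-0.12,0.15,0,0,0.05,0,0,-0.12,0.15,0,0,0.05,0,0,-0.12,0.15,0,0,0.05,0,0,-0.12,0.15])

```text
time_s: 7.05
position: [637.6, -46.5, 168.3]
eef_rot: [0.739, 0.673, -0.001, -0.001]
wrist_force: [0.1, -0.8, -0.3]
width: 0.844
grip_force: 0.0
```

```bash
python3 - <<'E'
from h import *
import pickle
S={n:snap(n) for n in("scene","wrist")};pickle.dump(S,open('S5.pkl','wb'))
x=sense();M=R.from_quat(x['eef_rot']).as_matrix();print(x['position'],M.round(3)[:2,:2],x['time_s'],x['width'])
# target in tool frame
ng=np.array([640.2,-42,85]);ey=np.array([.087,.996,0]);ex=np.array([.996,-.087,0])
t=ng-5*ey-2*ex;t[2]=62;print((M.T@(t-x['position'])).round(1))
cv2.imwrite('pics/w5.png',cv2.resize(S['wrist']['img'][:,:,::-1],(800,600)))
E
```

```text
[637.90809741 -46.64182213 168.70410274] [[ 0.092  0.996]
 [ 0.996 -0.092]] 7.15 0.8510960345878922
[ -0.2   0.  106.7]
```

View pics/w5.png

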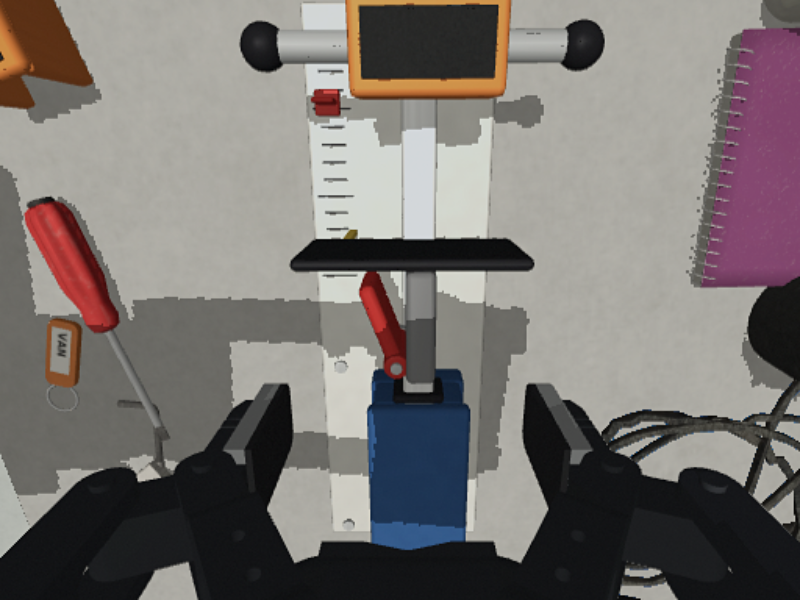

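The wrist view shows the neck top at x 407–435, y 270–383 and the open lever with its tip at (370,275) and pivot at (397,368). The red mark is at (312–340, 90–115) and the pointer foot shows at about (351,234). The cap hangs centred on the bar. I'm enlarging the mark and pointer while working out the travel.

```bash
python3 - <<'E'
from h import *
import pickle
S=pickle.load(open('S5.pkl','rb'));s=S['wrist'];k=.64
ey=np.array([.09,.996,0]);ex=np.array([.996,-.09,0]);o=np.array([640.2,-42,0])
f=lambda u,v,z:(lambda X:((X-o)@ex,(X-o)@ey))(atz(s,u*k,v*k,z))
for n,u,v,z in[('ptr',350,234,10),('ptr14',350,240,14),('mark base',327,114,8),('mark top front',327,97,30),('mark top back',327,90,30),('plate in',412,270,105),('tip',370,278,98),('neckL',407,320,105),('neckR',435,320,105)]: print(n,np.round(f(u,v,z),1))
a=s['img'][40:180,185:245,::-1];a=cv2.resize(a,(257,600),interpolation=cv2.INTER_CUBIC)
q=snap('side');pickle.dump(q,open('S5s.pkl','wb'));b=q['img'][185:260,225:300,::-1];b=cv2.resize(b,(540,540),interpolation=cv2.INTER_CUBIC)
o=np.zeros((600,800,3),np.uint8);o[:,:257]=a;o[:540,260:]=b;cv2.imwrite('pics/m5.png',o)
E
```

```text
ptr [-37.9  24.3]
ptr14 [-37.6  21.2]
mark base [-48.9  94.6]
mark top front [-45.1 101.6]
mark top back [-44.9 105.1]
plate in [ 0.  23.8]
tip [-19.1  18.4]
neckL [-2.2  0.5]
neckR [10.5  0.4]
```

View pics/m5.png

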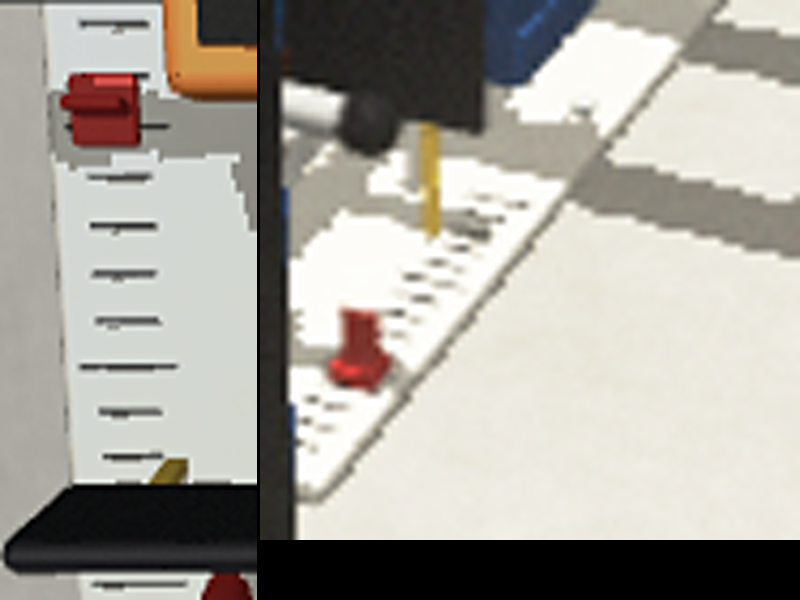

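The mark's upright top is near (100,81) in the left crop, with a wider red foot below it. In the side crop its top is at (360,312) and the foot is at (360,370). The pointer foot is at (433,235). My picture allowance is used up, so from here I measure in code.

```bash
python3 - <<'E'
from h import *
import pickle
S0=pickle.load(open('S0.pkl','rb'))['wrist'];S1=pickle.load(open('S1.pkl','rb'));S5=pickle.load(open('S5.pkl','rb'));sd=pickle.load(open('S5s.pkl','rb'))
ey=np.array([.089,.996,0]);ex=np.array([.996,-.089,0]);o=np.array([640.2,-42,0])
rc=lambda X:np.round([(X-o)@ex,(X-o)@ey,X[2]],1)
w5=S5['wrist']
T=tri([(w5,208.3,58.9),(sd,238.9,228.5)]);print('top',rc(T))
print('side ptr foot z10',rc(atz(sd,249,217.6,10)),'side mark foot z8',rc(atz(sd,238.9,238,8)),'top z30',rc(atz(sd,238.9,228.5,30)))
def red(s,y0,y1,x0,x1,name):
    im=s['img'][y0:y1,x0:x1].astype(int);r,g,b=im[...,0],im[...,1],im[...,2]
    m=(r>60)&(r>2*g)&(r>2*b);ys,xs=np.nonzero(m);print(name,'rows',ys.min()+y0,ys.max()+y0,'cols',xs.min()+x0,xs.max()+x0)
    for yy in range(ys.min(),ys.max()+1): print(yy+y0,' '.join('%3d'%r[yy,c] if m[yy,c] else '  .' for c in range(xs.min(),xs.max()+1)))
red(w5,50,80,195,225,'w5');red(S1,35,75,400,450,'w1');red(sd,222,245,228,260,'side')
red(S0,100,122,250,275,'w0')
E
```

```text
top [-47.9 103.1  29.1]
side ptr foot z10 [-38.5  27.8  10. ] side mark foot z8 [-50.9 104.6   8. ] top z30 [-50.5 102.8  30. ]
w5 rows 57 73 cols 199 216
57   .   .   .   .   .  87 139 136 150 149 149 149 148 149 149 151 156   .
58   .   . 121 130 130 131 130 126 215 212 211 211 210 210 211 212 218  94
59   .   . 118 131 130 131 130 127 210 208 206 206 206 207 206 208 213 109
60   .   . 119 131 131 131 131 128 125 125 124 124 124 124 123 124 129  78
61   .   . 123 130 130 130 129 129 128 128 129 128 128 128 128 129 134  90
62   . 117 119 120 120 120 120 119 120 121 121 121 122 112 113 129 135  94
63 123 125 126 127 127 126 126 127 126 126 126 126 127 110   . 100 134  98
64 121 112 114 116 118 118 117 118 119 120 120 121 122 110   .  64 104 102
65   .   .  85  80  80  81  81  80  80  80  80  80  80  71  65  64  87 105
66   .   .   .  74  72  68  69  68  69  68  69  69  70  69  70  68  95 106
67   .   .   . 136 120 105 105 105 105 106 105 105 105 105 105 104 135 108
68   .   .   . 133 133 132 132 132 133 131 132 132 132 132 132 131 132 110
69   .   .   . 132 131 130 130 130 130 130 12
[... 2553 characters left out ...]
123
236 163 202 240 211 162 161 127   .
237 145 150 154 142 130 137 139   .
238   .   .   . 144 130 128   .   .
w0 rows 109 118 cols 256 268
109   .   .   .  77 129 126 108 110 109  94  96   .   .
110   .  79  79 114 111 109 108 121 121 122 122 121 120
111   . 121 120 104 101  94  87  83  75  84  82  78 114
112   . 103 120 126 127 126 127 126 125 124 122 125  95
113   . 106 106 110 112 106 109 113 115 117 118 122  88
114   . 125 123 123  98 101 103 114 100 103  99 111  73
115 107 125 122 123 123 122 122 122 122 121 122 124  79
116 113 122 121 121 122 121 122 121 120 121 120 126 103
117   . 114 118 121 119 121 120 122 119 118 119 121   .
118   .   .   .   .   .   .   .   .   .   . 115 120   .
```

```bash
python3 - <<'E'
from h import *
import pickle
S0=pickle.load(open('S0.pkl','rb'))['wrist'];S1=pickle.load(open('S1.pkl','rb'));w5=pickle.load(open('S5.pkl','rb'))['wrist'];sd=pickle.load(open('S5s.pkl','rb'))
ey=np.array([.089,.996,0]);ex=np.array([.996,-.089,0]);o=np.array([640.2,-42,0])
rc=lambda X:np.round([(X-o)@ex,(X-o)@ey,X[2]],1)
for n,u,v,z in[('foot hi',208,57.3,12),('foot lo',208,73.8,12),('foot lo',208,73.8,8),('upr top lo',206,65,30),('upr top hi',206,62,30),('upr base',206,67.5,12)]: print(n,rc(atz(w5,u,v,z)))
for u in(419,421,422,425,428,437,441): print('w1',u,rc(atz(S1,u,55,12)),rc(atz(S1,u,55,30)))
for n,v in(('0',109),('0',112),('0',114),('0',119)): print(n,v,rc(atz(S0,262,v,12)),rc(atz(S0,262,v,30)))
# yellow pointer pixels
for n,s,b in(('w5',w5,(145,165,215,235)),('side',sd,(195,222,243,258))):
    im=s['img'][b[0]:b[1],b[2]:b[3]].astype(int);m=(im[...,0]>90)&(im[...,2]<.6*im[...,0])
    for y in np.unique(np.nonzero(m)[0]): c=np.nonzero(m[y])[0]+b[2];print(n,y+b[0],c.min(),c.max())
E
```

```text
foot hi [-48.6 107.4  12. ]
foot lo [-49.4  93.7  12. ]
foot lo [-50.  94.   8.]
upr top lo [-47.9  99.4  30. ]
upr top hi [-47.7 101.8  30. ]
upr base [-50.9  99.   12. ]
w1 419 [-46.7 108.   12. ] [-48.8 116.6  30. ]
w1 421 [-46.8 106.3  12. ] [-48.8 114.9  30. ]
w1 422 [-46.8 105.4  12. ] [-48.8 114.1  30. ]
w1 425 [-46.8 102.8  12. ] [-48.9 111.7  30. ]
w1 428 [-46.9 100.2  12. ] [-48.9 109.2  30. ]
w1 437 [-47.   92.3  12. ] [-49.  101.9  30. ]
w1 441 [-47.1  88.9  12. ] [-49.1  98.6  30. ]
0 109 [-48.7 103.5  12. ] [-48.8 104.1  30. ]
0 112 [-48.4 100.2  12. ] [-48.5 101.   30. ]
0 114 [-48.2  98.1  12. ] [-48.3  98.9  30. ]
0 119 [-47.7  92.6  12. ] [-47.9  93.7  30. ]
w5 147 224 227
w5 148 223 227
w5 149 222 228
w5 150 221 226
w5 151 221 227
w5 152 220 224
side 202 247 249
side 203 247 249
side 204 247 249
side 205 247 249
side 206 247 249
side 207 247 249
side 208 247 249
side 209 247 249
side 210 248 249
side 211 248 249
side 212 248 249
side 213 248 249
side 214 248 249
side 215 248 249
side 216 248 249
side 217 249 249
```

Mark upright is at y≈100.4 relative to the neck's start point and the pointer at ≈26.5, so the travel is about 74 mm. Descending astride the neck.

Request:
drive_tool(motion=[0,0,0.05,0,0,0,0.15,0,0,0.1,0,0,0,0.15,0,0,0.15,0,0,0,0.15,0,0,0.19,0,0,0,0.15,0,0,0.213,0,0,0,0.15,0,0,0.213,0,0,0,0.15,0.02,0,0.213,0,0,0,0.15,0.03,0,0.213,0,0,0,0.15])

```text
time_s: 7.87
position: [640.7, -31.1, 64.0]
eef_rot: [0.738, 0.675, 0.001, 0.001]
wrist_force: [-0.7, -6.7, -1.8]
width: 0.848
grip_force: 1.9
```

Request:
drive_tool(motion=[0.01,0,0,0,0,0,0.15,0.03,0,0,0,0,0,0.15,0.05,0,0,0,0,0,0.15,0.07,0,0,0,0,0,0.15,0.09,0,0,0,0,0,0.15,0.1,0,0,0,0,0,0.15,0.1,0,0,0,0,0,0.15,0.1,0,0,0,0,0,0.15])

```text
time_s: 8.53
position: [645.1, 18.1, 64.0]
eef_rot: [0.737, 0.676, 0.001, 0.001]
wrist_force: [0.8, -4.0, 1.8]
width: 0.849
grip_force: 1.7
```

```bash
cat > m.py <<'E'
from h import *
import pickle
ey=np.array([.089,.996,0]);ex=np.array([.996,-.089,0]);o=np.array([640.2,-42,0])
rc=lambda X:np.round([(X-o)@ex,(X-o)@ey,X[2]],1)
x=sense();print(rc(x['position']),x['wrist_force'].round(1),x['width'],x['grip_force'],x['time_s'])
w=snap('wrist');sd=snap('side');pickle.dump((w,sd),open('S6.pkl','wb'))
def comp(s,f,n):
    im=s['img'].astype(int);m=f(im[...,0],im[...,1],im[...,2]).astype(np.uint8)
    k,l,st,c=cv2.connectedComponentsWithStats(m,connectivity=8)
    for i in range(1,k):
        if st[i,4]>8: print(n,st[i].tolist(),c[i].round(1))
Y=lambda r,g,b:(r>80)&(g>.6*r)&(g<.92*r)&(b<.4*r)
Rd=lambda r,g,b:(r>60)&(r>2*g)&(r>2*b)
comp(w,Y,'w yel');comp(w,Rd,'w red');comp(sd,Y,'s yel');comp(sd,Rd,'s red')
E
python3 m.py
```

```text
[-0.5 60.3 64. ] [ 0.8 -4.   1.8] 0.8493311316038922 1.6723638027906418 8.5333
w yel [176, 0, 218, 75, 4551] [280.5  53.6]
w yel [193, 194, 18, 20, 182] [202.1 204.2]
w red [169, 148, 29, 22, 517] [184.6 158.8]
w red [204, 278, 51, 73, 2602] [231.9 310.8]
w red [0, 307, 11, 32, 223] [  3.8 324.5]
s yel [238, 213, 2, 15, 27] [238.5 220.1]
s yel [301, 238, 27, 27, 220] [313.  254.6]
s red [233, 178, 7, 11, 50] [235.8 183.5]
s red [325, 216, 11, 25, 205] [329.6 228. ]
s red [235, 228, 8, 11, 58] [238.5 233.6]
```

```bash
cat > p.py <<'E'
from m import *
im=w['img'].astype(int)
def ext(f,b):
    t=im[b[0]:b[1],b[2]:b[3]];q=f(t[...,0],t[...,1],t[...,2]);
    for y in np.unique(np.nonzero(q)[0]):
        c=np.nonzero(q[y])[0];print(y+b[0],c.min()+b[2],c.max()+b[2],'r',t[y,c[::3],0].tolist())
import sys
Yb,Rb=eval(sys.argv[1]);print('ptr');ext(Y,Yb);print('mark');ext(Rd,Rb)
E
python3 p.py "((185,220,185,220),(140,175,160,205))" | sed -n '/ptr/,$p'
```

```text
ptr
194 204 209 r [111, 115]
195 204 210 r [116, 117, 85]
196 203 210 r [114, 119, 105]
197 202 210 r [111, 119, 112]
198 202 210 r [115, 119, 106]
199 201 209 r [113, 120, 112]
200 201 209 r [117, 120, 103]
201 200 208 r [116, 119, 112]
202 200 208 r [118, 119, 102]
203 199 207 r [120, 119, 110]
204 198 207 r [123, 120, 115, 88]
205 197 206 r [102, 120, 119, 88]
206 197 206 r [125, 120, 115, 88]
207 197 205 r [122, 120, 108]
208 196 205 r [122, 119, 113, 88]
209 195 204 r [120, 119, 118, 88]
210 195 204 r [120, 101, 112, 88]
211 194 203 r [100, 103, 119, 88]
212 194 203 r [102, 123, 112, 89]
213 193 202 r [100, 102, 117, 89]
mark
147 177 196 r [94, 105, 106, 107, 107, 107, 94]
148 175 196 r [172, 176, 178, 178, 178, 178, 178, 71]
149 174 195 r [188, 200, 202, 203, 203, 204, 204, 165]
150 174 195 r [185, 203, 203, 204, 204, 205, 206, 170]
151 174 195 r [182, 202, 202, 203, 203, 205, 205, 172]
152 174 196 r [181, 201, 202, 202, 203, 203, 204, 175]
153 174 196 r [185, 201, 201, 202, 203, 203, 204, 177]
154 175 196 r [201, 201, 201, 202, 202, 204, 204, 71]
155 175 196 r [199, 203, 203, 203, 204, 204, 205, 82]
156 175 197 r [199, 202, 202, 203, 204, 204, 204, 89]
157 175 196 r [195, 83, 83, 84, 86, 85, 115, 97]
158 175 196 r [81, 92, 92, 93, 93, 94, 74]
159 174 196 r [85, 95, 97, 95, 95, 95, 79, 197]
160 172 197 r [82, 93, 94, 94, 92, 92, 86, 66, 134]
161 171 197 r [99, 107, 107, 107, 105, 107, 82, 68, 120]
162 169 197 r [173, 188, 188, 188, 189, 189, 192, 70, 103, 96]
163 169 196 r [189, 208, 208, 209, 209, 209, 215, 64, 143, 108]
164 170 196 r [199, 199, 200, 201, 201, 202, 173, 131, 207]
165 170 196 r [179, 180, 183, 184, 185, 186, 170, 205, 201]
166 176 196 r [162, 163, 162, 163, 172, 200, 200]
167 176 196 r [197, 199, 199, 200, 200, 199, 200]
168 176 196 r [192, 197, 197, 198, 198, 196, 197]
```

```bash
python3 - <<'E'
from h import *
import pickle
w,sd=pickle.load(open('S6.pkl','rb'))
ey=np.array([.089,.996,0]);ex=np.array([.996,-.089,0]);o=np.array([640.2,-42,0])
rc=lambda X:np.round([(X-o)@ex,(X-o)@ey,X[2]],1)
print('mark top lo/hi',rc(atz(w,180,166,30)),rc(atz(w,180,162,30)),'upr front base',rc(atz(w,185,157,12)),'foot',rc(atz(w,185,147.3,12)),rc(atz(w,185,169,12)))
print('ptr front foot',rc(atz(w,206.5,194,10)), 'side',rc(atz(sd,239,228,10)),rc(atz(sd,239,227.5,10)))
E
```

```text
mark top lo/hi [-47.7  99.5  30. ] [-47.5 101.9  30. ] upr front base [-48.8 101.5  12. ] foot [-48.3 107.7  12. ] [-49.4  93.7  12. ]
ptr front foot [-36.7  76.2  10. ] side [-36.4  73.8  10. ] [-35.5  72.   10. ]
```

Remaining push is about 25.5 mm.

Request:
drive_tool(motion=[0.015,0,0,0,0,0,0.15,0.03,0,0,0,0,0,0.15,0.042,0,0,0,0,0,0.15,0.05,0,0,0,0,0,0.15,0.05,0,0,0,0,0,0.15,0.05,0,0,0,0,0,0.15])

```text
time_s: 9.23
position: [646.5, 42.7, 63.0]
eef_rot: [0.738, 0.675, 0.0, 0.0]
wrist_force: [0.7, -4.6, 1.9]
width: 0.845
grip_force: 1.9
```

```bash
python3 p.py "((165,260,170,240),(140,270,120,215))" | cut -c1-60
```

```text
[-1.3 84.9 63. ] [ 0.7 -4.6  1.9] 0.8453382996140095 1.93411
w yel [178, 0, 220, 76, 4612] [281.6  53.5]
w yel [302, 80, 9, 1, 9] [306.  80.]
w yel [194, 194, 18, 21, 189] [203.  204.9]
w red [174, 185, 27, 22, 491] [188.1 195.8]
w red [205, 279, 51, 72, 2584] [232.9 311.5]
w red [0, 314, 14, 43, 307] [  4.  336.9]
s yel [233, 219, 2, 16, 22] [233.3 227.2]
s yel [301, 238, 27, 27, 202] [312.1 255.1]
s yel [307, 238, 10, 1, 10] [311.5 238. ]
s red [228, 184, 7, 10, 49] [230.6 189.1]
s red [325, 216, 11, 26, 208] [329.5 228.2]
s red [235, 228, 8, 11, 59] [238.4 233.5]
ptr
194 210 210 r [114]
195 205 211 r [114, 115, 85]
196 204 211 r [113, 118, 106]
197 204 211 r [117, 118, 96]
198 203 211 r [119, 118, 107]
199 202 210 r [125, 120, 112]
200 201 210 r [115, 119, 116, 88]
201 201 209 r [125, 119, 113]
202 200 209 r [109, 120, 117, 89]
203 200 208 r [123, 119, 111]
204 199 208 r [122, 119, 115, 88]
205 198 207 r [124, 121, 118, 88]
206 198 207 r [122, 120, 116, 89]
207 198 206 r [121, 120, 109]
208 197 206 r [121, 119, 115, 87]
209 197 205 r [120, 120, 109]
210 196 205 r [121, 120, 114, 8
[... 572 characters left out ...]
99, 198, 199, 199, 200, 199, 203]
194 179 199 r [199, 197, 197, 198, 198, 199, 202]
195 179 199 r [197, 147, 147, 147, 147, 148, 174]
196 179 199 r [144, 87, 87, 89, 88, 89, 67]
197 179 200 r [84, 93, 94, 95, 94, 95, 64, 62]
198 178 200 r [85, 94, 96, 95, 96, 96, 75, 155]
199 177 199 r [101, 95, 95, 95, 95, 95, 80, 125]
200 177 200 r [91, 97, 97, 97, 96, 96, 73, 127]
201 176 199 r [86, 95, 95, 95, 95, 95, 77, 128]
202 175 199 r [97, 105, 104, 104, 104, 104, 81, 129, 104]
203 174 199 r [162, 166, 166, 167, 166, 165, 125, 116, 127]
204 174 198 r [200, 199, 199, 200, 200, 201, 166, 125]
205 174 197 r [201, 202, 203, 204, 205, 206, 167, 124]
206 174 197 r [185, 187, 188, 188, 189, 191, 165, 121]
```

```bash
python3 - <<'E'
from h import *
import pickle
w,sd=pickle.load(open('S6.pkl','rb'))
o=np.array([640.2,-42,0])
for a in(.087,.091):
    ey=np.array([a,.996,0]);ex=np.array([.996,-a,0])
    rc=lambda X:np.round([(X-o)@ex,(X-o)@ey,X[2]],1)
    print('mark top lo/hi',rc(atz(w,183,207,30)),rc(atz(w,183,203,30)),'upr front base',rc(atz(w,189,195.3,12)),'foot',rc(atz(w,189,186,12)))
    print('ptr front',rc(atz(w,208,194.7,10)),'back?',rc(atz(w,211.5,198.7,10)),'side',rc(atz(sd,234,234.8,10)))
E
```

```text
mark top lo/hi [-48.1  99.6  30. ] [-47.9 102.1  30. ] upr front base [-48.3 101.3  12. ] foot [-47.8 107.7  12. ]
ptr front [-36.1 101.1  10. ] back? [-33.9  98.2  10. ] side [-37.7 100.9  10. ]
mark top lo/hi [-48.5  99.4  30. ] [-48.3 102.   30. ] upr front base [-48.7 101.1  12. ] foot [-48.3 107.5  12. ]
ptr front [-36.5 100.9  10. ] back? [-34.3  98.1  10. ] side [-38.1 100.8  10. ]
```

Pointer is within about 1 mm of the mark. I'll add 0.75 mm, hold, then squeeze.

Request:
drive_tool(motion=[0.0015,0.001,0,0,0,0,0.15,0.0015,0.002,0,0,0,0,0.15,0.0015,0.003,0,0,0,0,0.15,0.0015,0.003,0,0,0,0,0.15,0.0015,0.003,0,0,0,0,0.15,0.0015,0.003,0,0,0,0,0.15,0.0015,0.003,0,0,0,0,0.15,0.0015,0.003,0,0,0,0,0.15], force=40)

```text
time_s: 10.0
position: [646.6, 43.1, 62.4]
eef_rot: [0.738, 0.675, -0.001, -0.001]
wrist_force: [-1.1, -5.1, 2.8]
width: 0.849
grip_force: 2.5
```

Request:
drive_tool(motion=[0,0,0,0,0,0,0.3,0,0,0,0,0,0,0.45,0,0,0,0,0,0,0.6,0,0,0,0,0,0,0.7,0,0,0,0,0,0,0.8,0,0,0,0,0,0,1,0,0,0,0,0,0,1,0,0,0,0,0,0,1])

```text
time_s: 10.67
position: [648.2, 43.3, 65.6]
eef_rot: [0.738, 0.675, 0.0, 0.0]
wrist_force: [-3.8, -4.2, 22.6]
width: 0.24
grip_force: 46.8
```

Request:
drive_tool(motion=[0,0,0,0,0,0,1,0,0,0,0,0,0,1,0,0,0,0,0,0,1,0,0,0,0,0,0,1])

```text
time_s: 11.0
position: [648.2, 43.4, 65.6]
eef_rot: [0.738, 0.675, 0.001, 0.0]
wrist_force: [-3.9, -3.8, 22.4]
width: 0.248
grip_force: 46.8
```

```bash
python3 p.py "((165,260,170,240),(140,270,120,215))" | cut -c1-60 | grep -v "^20[0-9]\|^21"
```

```text
[ 0.4 85.8 65.6] [-3.9 -3.8 22.4] 0.24821650610624374 46.826
w yel [174, 0, 214, 76, 4512] [275.9  54.1]
w yel [192, 194, 18, 19, 179] [201.2 203.4]
w red [172, 185, 27, 22, 474] [186.4 195.9]
w red [231, 275, 22, 76, 1289] [243.2 313.7]
w red [0, 312, 20, 56, 648] [  6.7 344.5]
s yel [233, 220, 1, 15, 15] [233. 227.]
s yel [301, 238, 27, 27, 198] [311.9 255. ]
s red [325, 216, 11, 25, 207] [329.5 228.1]
s red [235, 228, 8, 11, 57] [238.5 233.4]
ptr
194 203 209 r [115, 117, 89]
195 202 209 r [114, 119, 107]
196 202 209 r [117, 118, 98]
197 201 209 r [119, 119, 107]
198 200 208 r [100, 120, 113]
199 199 208 r [102, 120, 117, 89]
mark
185 184 197 r [65, 64, 65, 66, 67]
186 178 198 r [89, 102, 105, 106, 107, 109, 112]
187 177 198 r [131, 161, 162, 164, 164, 163, 165, 61]
188 177 197 r [191, 194, 195, 196, 196, 195, 197]
189 177 197 r [193, 199, 200, 200, 201, 201, 203]
190 177 197 r [190, 198, 198, 199, 200, 200, 202]
191 177 197 r [184, 197, 198, 199, 198, 199, 202]
192 177 197 r [180, 197, 198, 198, 199, 199, 200]
193 177 197 r [177, 198, 198, 199, 199, 200, 201]
194 177 197 r [184, 197, 197, 198, 198, 199, 201]
195 178 197 r [199, 147, 147, 147, 147, 148, 203]
196 177 197 r [194, 86, 87, 88, 89, 88, 73]
197 178 198 r [84, 93, 94, 94, 94, 94, 151]
198 177 198 r [87, 94, 95, 95, 96, 97, 65, 65]
199 176 198 r [89, 95, 97, 95, 95, 96, 72, 110]
```

Opening is about 21–22 mm, so the lever is shut flat, and the pointer is level with the mark. I'll relieve the vertical drag, recheck and hand in.

Request:
drive_tool(motion=[0,0,-0.002,0,0,0,1,0,0,-0.004,0,0,0,1,0,0,-0.005,0,0,0,1,0,0,-0.005,0,0,0,1,0,0,-0.005,0,0,0,1,0,0,-0.005,0,0,0,1])

```text
time_s: 11.6
position: [648.1, 43.2, 65.8]
eef_rot: [0.738, 0.675, 0.0, 0.0]
wrist_force: [1.7, -4.7, 5.3]
width: 0.239
grip_force: 46.9
```

```bash
python3 p.py "((165,260,170,240),(140,270,120,215))" | cut -c1-50 | grep -v "^20[0-2]\|^21\|^18"; python3 - <<'E'
from h import *
import pickle
w,sd=pickle.load(open('S6.pkl','rb'))
o=np.array([640.2,-42,0]);ey=np.array([.089,.996,0]);ex=np.array([.996,-.089,0])
rc=lambda X:np.round([(X-o)@ex,(X-o)@ey,X[2]],1)
im=w['img'].astype(int);m=(im[...,0]>60)&(im[...,0]>2*im[...,1])&(im[...,0]>2*im[...,2])
for y in range(280,352,14):
    c=np.nonzero(m[y,220:270])[0]+220;print(y,c.min(),c.max(),rc(atz(w,c.min(),y,98)),rc(atz(w,c.max()+1,y,98)))
for v in(193,194,195): print('ptr front',v,rc(atz(w,206,v,10)))
for v in(194,195,196): print('mark front base',v,rc(atz(w,188,v,12)))
E
```

```text
[ 0.3 85.6 65.8] [ 1.7 -4.7  5.3] 0.23896329969305
w yel [174, 0, 214, 77, 4506] [275.9  54.2]
w yel [192, 193, 18, 20, 184] [201.4 203.1]
w red [173, 185, 27, 22, 478] [186.6 195.8]
w red [231, 275, 22, 76, 1295] [243.3 313.7]
w red [0, 311, 20, 57, 665] [  6.8 344. ]
s yel [233, 219, 1, 16, 16] [233.  226.5]
s yel [301, 238, 27, 27, 200] [311.6 255. ]
s red [325, 216, 11, 26, 207] [329.6 228.1]
s red [235, 228, 8, 11, 59] [238.4 233.5]
ptr
193 204 208 r [115, 110]
194 203 209 r [115, 117, 93]
195 202 209 r [114, 120, 108]
196 202 209 r [117, 119, 101]
197 201 209 r [120, 119, 109]
198 200 209 r [101, 119, 113, 90]
199 199 208 r [100, 120, 117, 89]
203 197 206 r [122, 120, 116, 88]
204 196 205 r [124, 121, 120, 88]
205 196 205 r [122, 120, 116, 88]
206 195 204 r [119, 121, 119, 88]
207 195 204 r [121, 119, 114, 88]
208 195 203 r [119, 120, 106]
209 194 203 r [121, 121, 113, 89]
mark
190 177 197 r [179, 198, 198, 199, 199, 200, 202]
191 177 197 r [184, 197, 198, 198, 199, 200, 200]
192 177 197 r [183, 197, 198, 198, 199, 199, 200]
193 177 197 r [191, 198, 198, 200, 200, 200, 201]
194
[... 293 characters left out ...]
r [185, 188, 188, 189, 188, 189, 86, 1
204 173 195 r [209, 208, 208, 209, 209, 211, 123, 
205 173 195 r [196, 196, 196, 197, 198, 199, 130, 
206 174 194 r [175, 175, 175, 176, 176, 108, 141]
280 236 251 [-10.1  91.7  98. ] [-3.5 91.7 98. ]
294 236 251 [-10.3  85.   98. ] [-3.6 85.  98. ]
308 237 251 [-10.  78.  98.] [-3.6 78.  98. ]
322 234 252 [-11.5  70.9  98. ] [-3.2 70.8 98. ]
336 232 252 [-12.5  63.4  98. ] [-3.3 63.4 98. ]
350 252 252 [-3.8 55.8 98. ] [-3.3 55.8 98. ]
ptr front 193 [-36.6 102.1  10. ]
ptr front 194 [-36.6 101.4  10. ]
ptr front 195 [-36.6 100.6  10. ]
mark front base 194 [-48.2 102.   12. ]
mark front base 195 [-48.3 101.3  12. ]
mark front base 196 [-48.3 100.6  12. ]
```

```bash
python3 -c "
from plant import bot
print(bot.finish_job())"
```

```text
the job is handed in; nothing more can be done
None
```

The job is handed in at 11.7 s: the small cap hangs on the bar, the pointer is within about 0.5 mm of the red mark, and the lever is shut and still held squeezed against the neck with 47 N; the verdict was not shown.

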